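# Return an amber jar to a push-to-open tilt-out bin

## Task

Put the amber jar with the white cap into the grey tilt-out bin with the white front and leave the bin open. The bin has no handle: one of its front's two top corners hides a push-to-open catch (which one cannot be seen), so press the corners gently until the front pops ajar by itself and let go of it, then swing the front out and down as far as it goes and put the jar inside. Do not ram the front, and leave the other things on the table where they are.

Things in the scene. Friction and masses are not known exactly. Their poses are not given: they have to be found in the camera images.
- cabinet: grey tilt-out bin with a white front, fixed on the table, 150 deep x 270 wide x 175 high (mm), front towards the robot, within 0.15 rad of square. Origin: centre of its underside; x from its front to its back, y to its left as the robot sees it, z up. Its side walls begin at x = -75, its roof (z 165 to 175) at x = -63.
- front (a joint): angle (rad) of the bin's front about the level hinge along its lower edge: 0 closed and caught, about 0.36 popped ajar (top edge some 50 mm out, resting on sprung pushers), 0.85 fully open, at its stop. Damped: past about 0.7 it sinks open slowly by itself and stays; below about 0.45 it sinks back to ajar. It can be pressed in to -0.025.
- front_hinge (a point): middle of the hinge line of the front, in mid-thickness of the panel, 12 mm above the table, at cabinet x = -69. Axes turn with the front: y along the hinge to the left, z up the panel to its top edge, x into the bin.
- corner_left (a point): where to press (towards +x) on the outer face of the front at its top left corner: 95 mm left of its middle, 135 mm up from the hinge line; axes as front_hinge. A catch is behind this corner or the right one. Over the catch the corner gives 6 mm at about 7 N and it clicks free; draw the finger back and the front follows and pops ajar.
- corner_right (a point): the same, 95 mm right of the middle. The corner without the catch also gives up to 9 mm, then stops hard, and springs back shut. 10 to 12 N at a corner is always enough; over 35 N is too much. Pressing the front again later does no harm: it pops ajar again.
- front_panel: the white front panel with a green stripe, 12 thick, 250 wide, reaching 151 mm up from the hinge line, with a grey bin behind it. Origin on the hinge line as front_hinge, same axes. It rocks a little about its upright midline, so each top corner gives separately; its middle gives only 3 mm, which does not free the catch.
- front_edge (a point): middle of the top edge of the front panel, in the middle of its thickness. With the front ajar a finger fits down into the gap behind it, in front of the roof (about 50 mm wide at the top, 40 mm wide 30 mm lower down), and can draw the front out.
- bin_floor (a point): middle of the inner bottom corner of the grey bin behind the front, which tilts out with it; axes as the front. Inside, the bin is 66 deep (x), 170 wide (y); side and back walls reach 74 mm up (z) from here, the panel 145. When open, floor and panel form a V, the panel sloping up towards the robot at 41 degrees from level.
- jar: amber jar with white ribbed screw cap, 45 diameter x 55 high, about 90 g, standing loose on the table to the left; origin: centre of its underside, z up. It may lie or lean as it likes in the bin.
- jar_centre (a point): centre of the jar, 27 mm above its underside.
- flask: white square sample flask, 50x43x87 mm, loose bystander on the right; origin: centre of its underside.
- bottle: small brown bottle with a black cap, 27 diameter x 61 mm, loose bystander on the right; origin: centre of its underside.
- beaker: small clear beaker, 57 diameter x 66 mm, loose bystander on the right; origin: centre of its underside.
- tissues: flat white and blue pack of lens tissue, 70x110x18 mm, loose bystander left of the bin; origin: centre of its underside.
- petri: petri dish with pink agar, 64 diameter x 14 mm, loose bystander at the left; origin: centre of its underside.
- slides: green carton of microscope slides, 78x28x20 mm, loose bystander on the right; origin: centre of its underside.
Not all that is in view belongs to the job. Leave any purple or turquoise look-alike of the jar alone.

How it is judged:
By the outcome, as a careful person would: the job done as asked, in the order asked, and still so for the second after the job is handed in, with the robot touching nothing.
It also fails if it takes over 72 s, if anything falls off the work surface, if the arm or the gripper's body presses on something with over 40 N, if the wrist force passes 120 N, or if a joint passes its speed limit or range.

## Robot

A 6-joint arm with a two-finger parallel gripper is mounted at the origin on a cart in front of the work surface, level with it; the furniture and walls round the work are solid. World frame = base frame: x ahead of the robot, y to its left, z up, the work surface at z = 0. Lengths are in m, angles in degrees, forces in N, time in s.
With the tool pointing down it reaches from about 0.25 to 0.725 m from the base axis. Payload 9.7 kg.
Tool frame: the origin (TCP) lies between the finger pads; the fingertips stand 17 mm ahead of it and the grasp point (between the pads) lies 2 mm behind it; z points along the fingers, y is the direction in which the jaws open and shut (so a half turn about z gives the same grasp; the last joint's range is limited). The gripper opens to 85 mm and grips with 20 to 120 N. Pads are 22 mm wide; open, the fingers measure 114 mm over their backs; the gripper's body (76 mm by 85 mm) begins 54 mm behind the grasp point. The pads swing forward as they close: fully open they stand 13 mm farther back than shut.
Start: joints at [-67.323, 4.979, 10.078, 95.1, 0, 90], TCP at [0.212, -0.507, 0.248] pointing down, gripper open.
Joint ranges: [-179.16, 179.16], [-48.56, 103.87], [-65.8, 70.77], [-126.05, 130.52], [-82.76, 87.17], [-180, 180]. Speed limits (degrees/s): [127.2, 127.2, 147.25, 180, 180, 180].

## Interface

Orientations are given as [roll, pitch, yaw] about the fixed x, y, z axes, in that order (R = Rz(yaw) Ry(pitch) Rx(roll)).
In Python, from workcell import monitor, cams, order gives the robot as it stands. The module is installed in compiled form; this text tells all that it offers.
- The arm moves only by the shell command python3 -m handwheel 'ROWS' [OPENING] [FORCE]. ROWS is JSON, a list of rows, each a list of 6 numbers: the shift along the tool's x, y, z in m, then the turn, a rotation vector about the tool's x, y, z in degrees. In form: [[tx, ty, tz, wx, wy, wz], ...]. A call has exactly 8 rows; each row shifts and turns the commanded pose from where the row before left it, along the tool's axes as they then stand; what a row does not reach is not made up. A row lasts 1/12 s, in which the tool goes at most 41.7 mm and 7.16 degrees, less where a joint would pass 70% of its speed; a pose out of reach is approached as far as the arm can. A call is refused whole if a number of a shift passes 0.0417 or a number of a turn 7.16, either way. A call with a gripper value outside its range is refused whole. OPENING is the opening, from -1 (shut) to 1 (fully open), set as the call begins (- or left out, the last holds). The fingers move at their own pace and stop on an object; FORCE is the grip in N (left out, the last holds). Time passes only in rows, so rows that do not move let the fingers close, or fill a call up. It gives the time, the measured TCP pose, the force and the opening at its end, in the units of the state.
- monitor.get_obs(): the state, without advancing time (a new reading comes with each control period).
- cams.camera(name): name is "scene" or "side" or "wrist"; returns a dict with "img" (480x640x3 uint8, red, green, blue), "depth" (480x640 float32, m along the optical axis (not along the pixel's ray), 0 where there is no reading), "fx", "fy", "cx", "cy" (pixels), "rvec" (rotation vector, rad) and "tvec" (3), from world to camera coordinates, as OpenCV has them; the wrist camera has in their place "tool_from_camera" (4x4, takes a point from camera to tool coordinates, whose origin is the TCP and whose axes are the flange's). Camera axes: x right, y down, z forward; pixel columns grow to the right and rows downward; lengths in m; the calibration is good to about 2 mm. A picture is of the moment at which its call begins: read the wrist's pose just before it.
- order.job_done(): hands the job in, once; it reports no verdict.
The state is a dict: "time": time; "q": joint angles; "qd": joint speeds; "joint_efforts": joint torques, N m; "ee_pos": TCP position; "tcp_rot": TCP orientation; "wrist_force": force on the tool from outside, world axes, zero at the start; "torque": the same for the moment, N m; "opening": finger opening in m.
Only numpy, scipy, OpenCV 4.12 (cv2) and the standard library are available. Lean on these libraries where they do the work, as an engineer would, in place of code of your own. Each camera call takes 0.05 s, during which the arm holds its last target. There are 200 camera calls.

## Working session

There is one attempt and no reset: what is moved stays moved. The work goes in short steps, Python scripts to look and compute and a shell command to move; the robot and the scene stay as the last step left them, time stands still between calls to the robot, and variables do not carry over. Pictures are saved under pics/ and viewed, about 8 in all and at most 12, crops included, and the job is handed in when it is done.

```bash
mkdir -p pics; cat > h.py <<'E'
import numpy as np,cv2
from workcell import monitor,cams,order
from scipy.spatial.transform import Rotation as Ro
def cam(n):
    o=monitor.get_obs(); c=cams.camera(n)
    if 'rvec' in c:
        R=cv2.Rodrigues(np.array(c['rvec'],float))[0]; t=np.array(c['tvec'],float).ravel()
        c['R']=R.T; c['o']=-R.T@t
    else:
        T=np.array(c['tool_from_camera']); Rt=Ro.from_euler('xyz',o['tcp_rot'],degrees=True).as_matrix()
        c['R']=Rt@T[:3,:3]; c['o']=Rt@T[:3,3]+np.array(o['ee_pos'])
    return c
def ray(c,u,v): return c['R']@np.array([(u-c['cx'])/c['fx'],(v-c['cy'])/c['fy'],1.])
def plane(c,u,v,z):
    d=ray(c,u,v); return c['o']+d*(z-c['o'][2])/d[2]
def dep(c,u,v): return c['o']+ray(c,u,v)*c['depth'][int(v),int(u)]
def cloud(c):
    v,u=np.mgrid[:480,:640]; d=c['depth']
    p=np.stack([(u-c['cx'])/c['fx']*d,(v-c['cy'])/c['fy']*d,d],-1)
    return p@c['R'].T+c['o']
def save(c,n): cv2.imwrite('pics/'+n+'.png',c['img'][...,::-1])
E
python3 - <<'E'
from h import *
print(monitor.get_obs())
for n in ['scene','side']:
    c=cam(n); save(c,n+'0'); print(n,c['o'],ray(c,320,240),c['fx'])
E
```

```text
{'time': 0.0, 'q': array([-6.73226723e+01,  5.01313508e+00,  1.00313372e+01,  9.50988494e+01,
        3.98511745e-04,  8.99996902e+01]), 'qd': array([ 0.0514707 , -0.08870464, -0.01194197, -0.03678766,  0.10683207,
        0.0532972 ]), 'joint_efforts': array([-2.16901281e-03, -5.20391786e+01,  4.64801645e+01,  1.63828785e-02,
        7.34438277e-05,  4.97293769e-06]), 'ee_pos': array([ 0.21196574, -0.50727933,  0.24753561]), 'tcp_rot': array([-1.79919353e+02, -3.98947443e-04,  2.26776369e+01]), 'wrist_force': array([0.20072687, 0.12011176, 0.12510868]), 'torque': array([ 0.02302149, -0.03548726, -0.00418083]), 'opening': 0.08526528476721838}
scene [-0.17328703  0.53280292  0.88188749] [ 0.60372852 -0.48715171 -0.63156185] 467.7408273174349
side [-0.16199272 -1.05576879  0.96024821] [ 0.4670846   0.68180165 -0.5632635 ] 543.9411754694538
```

View pics/scene0.png

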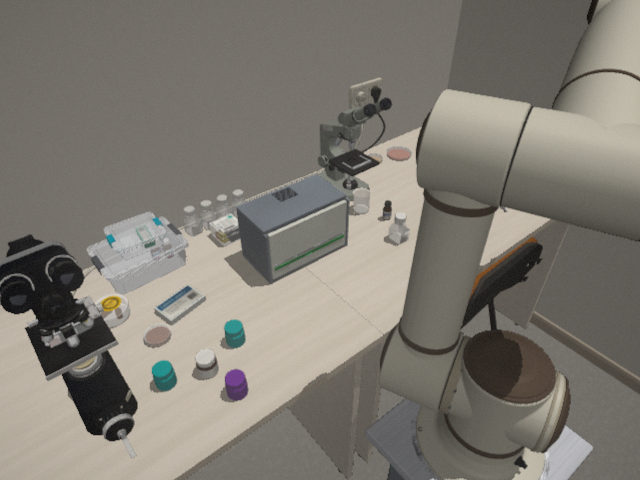

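View pics/side0.png

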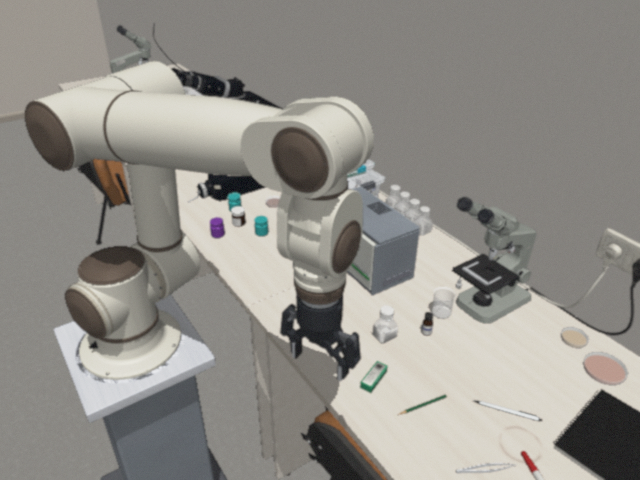

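Scene view: the bin is at about (295,225), with its white front and green stripe facing the robot. Jar candidates are (206,362) with a white cap, (234,333) and (164,376) turquoise, and (236,384) purple. I choose (206,362) and check it in a crop. The tissues are at (180,303) and the petri dish at (157,336).

```bash
python3 - <<'E'
from h import *
c=cam('scene')
cv2.imwrite('pics/crop.png',cv2.resize(c['img'][310:410,130:270,::-1],None,fx=4,fy=4,interpolation=cv2.INTER_CUBIC))
P=cloud(c); hsv=cv2.cvtColor(c['img'],cv2.COLOR_RGB2HSV)
def rep(n,m):
    q=P[m]; q=q[(q[:,2]>-.05)]; print(n,len(q),np.percentile(q,[2,50,98],axis=0).round(3).tolist())
def box(u0,u1,v0,v1):
    m=np.zeros((480,640),bool); m[v0:v1,u0:u1]=1; return m
# jars: points above table
for n,b in dict(jar=(193,220,346,380),t1=(222,248,318,349),t2=(150,180,360,392),pu=(222,250,368,400),tis=(153,208,283,323),petri=(142,174,325,348),flask=(385,412,210,246)).items():
    rep(n,box(*b)&(P[...,2]>.008))
# jar cap
m=box(193,220,346,380)&(P[...,2]>.05); q=P[m]; print('cap',len(q),cv2.minEnclosingCircle(q[:,:2].astype(np.float32)),q.mean(0))
# jar circle fit on side
m=box(193,220,346,380)&(P[...,2]>.008)&(P[...,2]<.05);q=P[m];A=np.c_[2*q[:,:2],np.ones(len(q))];s=np.linalg.lstsq(A,(q[:,:2]**2).sum(1),rcond=None)[0];print('circ',s[:2],np.sqrt(s[2]+s[0]**2+s[1]**2))
# cabinet top
R=box(230,360,175,285)
m=R&(abs(P[...,2]-.175)<.006); q=P[m][:,:2].astype(np.float32); r=cv2.minAreaRect(q); print('roof',r,cv2.boxPoints(r).round(3).tolist(),P[m][:,2].mean())
# front
g=R&(hsv[...,0]>45)&(hsv[...,0]<85)&(hsv[...,1]>80); rep('stripe',g)
q=P[g]; print(np.degrees(np.arctan2(*(np.polyfit(q[:,1],q[:,0],1)[:1].tolist()+[1]))))
# front plane: points z .03-.13, white
m=R&(P[...,2]>.03)&(P[...,2]<.13)&(hsv[...,2]>120)&(P[...,0]<.6); rep('front',m)
q=P[m]; a=np.linalg.lstsq(np.c_[q[:,1:],np.ones(len(q))],q[:,0],rcond=None)[0]; print('x=ay+bz+c',a,np.degrees(np.arctan(a[0])),np.std(q[:,0]-np.c_[q[:,1:],np.ones(len(q))]@a))
E
```

```text
jar 534 [[0.445, 0.318, 0.01], [0.455, 0.34, 0.05], [0.484, 0.359, 0.059]]
t1 466 [[0.479, 0.227, 0.01], [0.49, 0.25, 0.049], [0.518, 0.267, 0.058]]
t2 568 [[0.475, 0.404, 0.01], [0.485, 0.426, 0.05], [0.515, 0.445, 0.058]]
pu 565 [[0.358, 0.296, 0.011], [0.37, 0.318, 0.052], [0.398, 0.337, 0.058]]
tis 1018 [[0.643, 0.243, 0.01], [0.681, 0.301, 0.018], [0.725, 0.355, 0.022]]
petri 457 [[0.599, 0.357, 0.009], [0.626, 0.387, 0.015], [0.658, 0.415, 0.018]]
flask 511 [[0.502, -0.379, 0.009], [0.521, -0.32, 0.043], [0.619, -0.307, 0.09]]
cap 269 ((0.15704409778118134, 0.43313074111938477), 0.34514087438583374) [0.45133657 0.34224819 0.07343209]
circ [0.46709589 0.33710688] 0.021101763563903794
roof ((0.6828430891036987, -0.061639294028282166), (0.2724197208881378, 0.1436794549226761), 88.51319122314453) [[0.6069999933242798, -0.19599999487400055], [0.7509999871253967, -0.20000000298023224], [0.7580000162124634, 0.0729999989271164], [0.6150000095367432, 0.07599999755620956]] 0.1755637381206377
stripe 137 [[0.598, -0.168, 0.042], [0.603, -0.056, 0.048], [0.607, 0.054, 0.053]]
5.669525671216971
front 63 [[0.597, -0.192, 0.032], [0.599, -0.147, 0.092], [0.6, -0.053, 0.129]]
x=ay+bz+c [0.008464   0.00429731 0.59957025] 0.48493993317345074 0.0007633901375719968
```

View pics/crop.png

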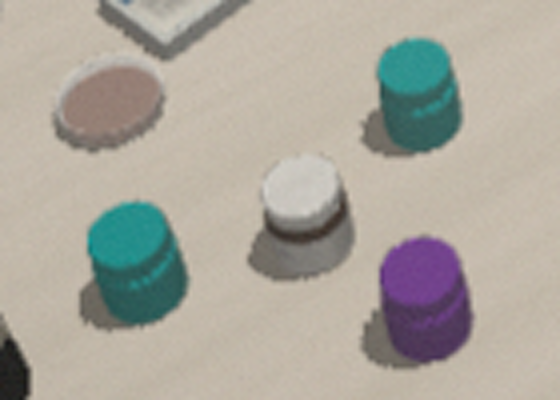

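The crop shows the white cap with an amber band on the middle jar, scene (206,362), so that's the one. It stands at about (0.466, 0.337). I refine the front plane and start moving.

```bash
python3 - <<'E'
from h import *
c=cam('scene'); P=cloud(c)
m=np.zeros((480,640),bool); m[175:285,230:360]=1
m&=(P[...,2]>.03)&(P[...,2]<.14)&(abs(P[...,0]-.603)<.015)&(P[...,1]<.055)&(P[...,1]>-.18); q=P[m]
for i in range(3):
    A=np.c_[q[:,1:],np.ones(len(q))]; a=np.linalg.lstsq(A,q[:,0],rcond=None)[0]; r=q[:,0]-A@a; q=q[abs(r)<.004]
print(len(q),a,np.percentile(q,[1,99],axis=0),np.std(r))
for y in(.033,-.062,-.157): print(y,a@[y,.147,1])
E
python3 -m handwheel '[[0.025,-0.015,0,0,0,6.1],[0.025,-0.02,0,0,0,6.1],[0.025,-0.025,0,0,0,6.1],[0.025,-0.025,0,0,0,6.1],[0.028,-0.028,0,0,0,0],[0.028,-0.028,0,0,0,0],[0.028,-0.028,0,0,0,0],[0.028,-0.028,0,0,0,0]]' -1 40
```

```text
2220 [0.02947033 0.00151336 0.60473115] [[ 0.59749616 -0.17768397  0.03116195]
 [ 0.60849499  0.0529603   0.13898993]] 0.0015597786947025999
0.033 0.6059261387205125
-0.062 0.6031264572210853
-0.157 0.600326775721658
time: 0.87
ee_pos: [0.4069, -0.2916, 0.2484]
tcp_rot: [180.0, -0.0, -1.7]
wrist_force: [-0.5, -1.2, -0.3]
opening: -0.0001
```

```bash
python3 -m handwheel '[[0.025,-0.023,0,0,0,0],[0.025,-0.023,0,0,0,0],[0.02,-0.023,0.017,0,0,0],[0.02,-0.023,0.017,0,0,0],[0.02,-0.023,0.017,0,0,0],[0.02,-0.0235,0.017,0,0,0],[0.015,0,0.017,0,0,0],[0,0,0.006,0,0,0]]'
python3 - <<'E'
from h import *
save(cam('scene'),'s1'); c=cam('wrist'); save(c,'w1')
E
```

```text
time: 1.53
ee_pos: [0.5562, -0.1574, 0.1539]
tcp_rot: [-179.9, 0.2, -1.6]
wrist_force: [-0.9, -0.6, -0.2]
opening: 0.0001
```

View pics/s1.png

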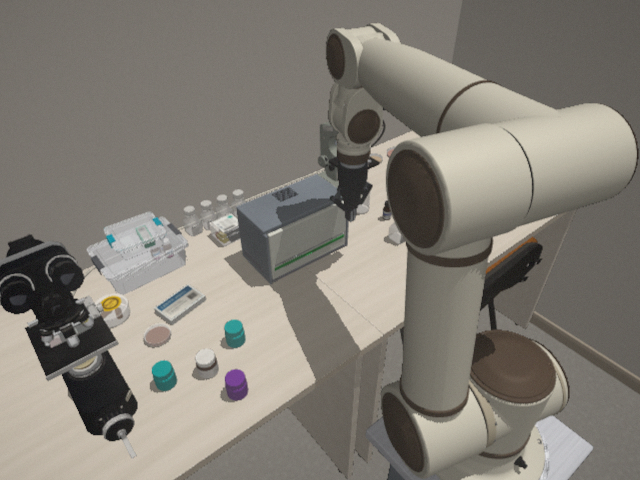

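The gripper stands in front of the right top corner, around (350,215). I approach gently.

```bash
python3 -m handwheel '[[0.008,0,0,0,0,0],[0.008,0,0,0,0,0],[0.006,0,0,0,0,0],[0.003,0,0,0,0,0],[0.001,0,0,0,0,0],[0.001,0,0,0,0,0],[0.001,0,0,0,0,0],[0,0,0,0,0,0]]'
```

```text
time: 2.3
ee_pos: [0.583, -0.1599, 0.1573]
tcp_rot: [-180.0, 0.0, -1.7]
wrist_force: [-0.1, -0.3, -0.3]
opening: 0.0
```

```bash
python3 -m handwheel '[[0.001,0,0,0,0,0],[0.001,0,0,0,0,0],[0.001,0,0,0,0,0],[0.001,0,0,0,0,0],[0.001,0,0,0,0,0],[0,0,0,0,0,0],[0,0,0,0,0,0],[0,0,0,0,0,0]]'
```

```text
time: 2.97
ee_pos: [0.588, -0.1601, 0.1573]
tcp_rot: [-180.0, 0.0, -1.7]
wrist_force: [0.1, 0.1, 0.6]
opening: 0.0002
```

```bash
python3 -m handwheel '[[0.001,0,0,0,0,0],[0.001,0,0,0,0,0],[0.001,0,0,0,0,0],[0.001,0,0,0,0,0],[0,0,0,0,0,0],[0,0,0,0,0,0],[0,0,0,0,0,0],[0,0,0,0,0,0]]'
```

```text
time: 3.63
ee_pos: [0.592, -0.1602, 0.1573]
tcp_rot: [180.0, 0.0, -1.7]
wrist_force: [-4.4, -0.7, 2.5]
opening: -0.0002
```

```bash
python3 -m handwheel '[[0.001,0,0,0,0,0],[0,0,0,0,0,0],[0.001,0,0,0,0,0],[0,0,0,0,0,0],[0.001,0,0,0,0,0],[0,0,0,0,0,0],[0,0,0,0,0,0],[0,0,0,0,0,0]]'
```

```text
time: 4.3
ee_pos: [0.595, -0.1604, 0.1573]
tcp_rot: [180.0, 0.0, -1.7]
wrist_force: [-5.1, -2.1, 2.8]
opening: -0.0001
```

```bash
python3 -m handwheel '[[0.001,0,0,0,0,0],[0,0,0,0,0,0],[0.001,0,0,0,0,0],[0,0,0,0,0,0],[0.001,0,0,0,0,0],[0,0,0,0,0,0],[0,0,0,0,0,0],[0,0,0,0,0,0]]'
```

```text
time: 4.97
ee_pos: [0.5977, -0.1605, 0.1572]
tcp_rot: [180.0, 0.0, -1.7]
wrist_force: [-5.2, -1.4, 3.0]
opening: -0.0004
```

```bash
python3 -m handwheel '[[0.001,0,0,0,0,0],[0,0,0,0,0,0],[0.001,0,0,0,0,0],[0,0,0,0,0,0],[0,0,0,0,0,0],[0,0,0,0,0,0],[0,0,0,0,0,0],[0,0,0,0,0,0]]'
```

```text
time: 5.63
ee_pos: [0.5995, -0.1605, 0.1572]
tcp_rot: [180.0, 0.1, -1.7]
wrist_force: [-7.8, -2.0, 3.5]
opening: 0.0002
```

```bash
python3 -m handwheel '[[0.0007,0,0,0,0,0],[0,0,0,0,0,0],[0,0,0,0,0,0],[0,0,0,0,0,0],[0,0,0,0,0,0],[0,0,0,0,0,0],[0,0,0,0,0,0],[0,0,0,0,0,0]]'
```

```text
time: 6.3
ee_pos: [0.6001, -0.1606, 0.1571]
tcp_rot: [180.0, 0.1, -1.7]
wrist_force: [-7.0, -2.0, 3.1]
opening: -0.0001
```

```bash
python3 -m handwheel '[[0.001,0,0,0,0,0],[0,0,0,0,0,0],[0.0005,0,0,0,0,0],[0,0,0,0,0,0],[0,0,0,0,0,0],[0,0,0,0,0,0],[0,0,0,0,0,0],[0,0,0,0,0,0]]'
```

```text
time: 6.97
ee_pos: [0.6015, -0.1606, 0.1571]
tcp_rot: [180.0, 0.1, -1.7]
wrist_force: [-8.2, -1.2, 2.4]
opening: 0.0002
```

```bash
python3 -m handwheel '[[0.001,0,0,0,0,0],[0,0,0,0,0,0],[0.0005,0,0,0,0,0],[0,0,0,0,0,0],[0.0005,0,0,0,0,0],[0,0,0,0,0,0],[0,0,0,0,0,0],[0,0,0,0,0,0]]'
```

```text
time: 7.63
ee_pos: [0.6017, -0.1606, 0.1571]
tcp_rot: [180.0, 0.3, -1.8]
wrist_force: [-19.0, -0.4, 7.5]
opening: 0.0003
```

Hard stop reached, at 19 N. I draw back and see whether the front follows.

```bash
python3 -m handwheel '[[-0.004,0,0,0,0,0],[-0.004,0,0,0,0,0],[-0.004,0,0,0,0,0],[-0.004,0,0,0,0,0],[-0.006,0,0,0,0,0],[-0.008,0,0,0,0,0],[0,0,0,0,0,0],[0,0,0,0,0,0]]'
python3 - <<'E'
from h import *
c=cam('scene'); P=cloud(c)
m=np.zeros((480,640),bool); m[175:295,230:340]=1
for y in(-.1,-.05,0,.04):
    k=m&(abs(P[...,1]-y)<.008)&(P[...,2]>.09)&(P[...,2]<.15); print(y,P[k][:,0].min(),np.median(P[k][:,0]))
E
```

```text
time: 8.3
ee_pos: [0.5741, -0.1596, 0.1575]
tcp_rot: [-180.0, -0.0, -1.7]
wrist_force: [0.1, 0.7, 0.9]
opening: 0.0002
-0.1 0.5991208980750412 0.6021088119747874
-0.05 0.5998880761428852 0.6039887172296593
0 0.6009796359140103 0.6053204796486948
0.04 0.6026029918256659 0.6061597600831135
```

Still shut, so the catch is at the left corner.

```bash
python3 -m handwheel '[[0,-0.032,0,0,0,0],[0,-0.032,0,0,0,0],[0,-0.032,0,0,0,0],[0,-0.032,0,0,0,0],[0,-0.032,0,0,0,0],[0,-0.032,0,0,0,0],[0.005,0,0,0,0,0],[0.005,0,0,0,0,0]]'
python3 -m handwheel '[[0.001,0,0,0,0,0],[0.001,0,0,0,0,0],[0.001,0,0,0,0,0],[0.001,0,0,0,0,0],[0.001,0,0,0,0,0],[0,0,0,0,0,0],[0,0,0,0,0,0],[0,0,0,0,0,0]]'
```

```text
time: 9.02
ee_pos: [0.59, 0.0091, 0.1576]
tcp_rot: [-179.0, -0.0, 0.5]
wrist_force: [0.3, -0.4, -0.1]
opening: 0.0001
time: 9.68
ee_pos: [0.5944, 0.0087, 0.1575]
tcp_rot: [-179.0, 0.0, 0.4]
wrist_force: [-0.6, -1.2, -0.5]
opening: -0.0003
```

```bash
python3 -m handwheel '[[0.001,0,0,0,0,0],[0.001,0,0,0,0,0],[0.001,0,0,0,0,0],[0.001,0,0,0,0,0],[0,0,0,0,0,0],[0,0,0,0,0,0],[0,0,0,0,0,0],[0,0,0,0,0,0]]'
```

```text
time: 10.35
ee_pos: [0.5985, 0.0088, 0.1575]
tcp_rot: [-179.0, 0.0, 0.4]
wrist_force: [-3.6, -2.4, 0.2]
opening: 0.0003
```

```bash
python3 -m handwheel '[[-0.006,0,0,0,0,0],[-0.002,0,0,0,0,0],[0,-0.008,0,0,0,1],[0,-0.008,0,0,0,1],[0,-0.008,0,-1,0,0],[0.004,0,0,0,0,0],[0,0,0,0,0,0],[0,0,0,0,0,0]]'
python3 -m handwheel '[[0.002,0,0,0,0,0],[0,0,0,0,0,0],[0.001,0,0,0,0,0],[0,0,0,0,0,0],[0.001,0,0,0,0,0],[0,0,0,0,0,0],[0,0,0,0,0,0],[0,0,0,0,0,0]]'
```

```text
time: 11.02
ee_pos: [0.5948, 0.0103, 0.1579]
tcp_rot: [-179.0, 0.1, 0.6]
wrist_force: [0.9, -0.7, 0.5]
opening: -0.0002
time: 11.68
ee_pos: [0.5984, 0.0102, 0.158]
tcp_rot: [-179.0, 0.1, 0.6]
wrist_force: [-3.7, 0.6, 1.1]
opening: 0.0001
```

```bash
python3 - <<'E'
from h import *
o=monitor.get_obs(); print(o['q'].round(2),o['joint_efforts'].round(1),o['wrist_force'].round(1),o['tcp_rot'].round(2))
E
python3 -m handwheel '[[-0.01,0,0,0,0,0],[-0.01,0,0,0,0,0],[-0.01,0,0,0,0,0],[0,0,0,0,0,0],[0,-0.005,0,0,0,0],[0,-0.005,0,0,0,0],[0,-0.005,0,0,0,0],[0,-0.005,0,0,0,0]]'
python3 - <<'E'
from h import *
o=monitor.get_obs(); print(o['q'].round(2),o['joint_efforts'].round(1),o['wrist_force'].round(1),o['tcp_rot'].round(2))
E
```

```text
[  0.54  10.83   6.59  85.83   0.97 179.94] [ -0.4 -58.3  47.9  -1.5  -0.1  -0. ] [-3.7  0.6  1.1] [-1.7903e+02  6.0000e-02  6.0000e-01]
time: 12.35
ee_pos: [0.5688, 0.0207, 0.1583]
tcp_rot: [-178.6, 0.1, 1.5]
wrist_force: [-0.0, 0.4, -0.4]
opening: 0.0
[  1.43   6.77   2.06  85.34   1.38 179.94] [ -0.4 -54.8  47.1  -0.    0.   -0. ] [-0.   0.4 -0.4] [-1.7862e+02  5.0000e-02  1.4900e+00]
```

Joint 6 is at its limit, so I take the half turn to the equivalent grasp.

```bash
R='x'; python3 -m handwheel '[[0,0,0,0,0,-7.1],[0,0,0,0,0,-7.1],[0,0,0,0,0,-7.1],[0,0,0,0,0,-7.1],[0,0,0,0,0,-7.1],[0,0,0,0,0,-7.1],[0,0,0,0,0,-7.1],[0,0,0,0,0,-7.1]]'
python3 -m handwheel '[[0,0,0,0,0,-7.1],[0,0,0,0,0,-7.1],[0,0,0,0,0,-7.1],[0,0,0,0,0,-7.1],[0,0,0,0,0,-7.1],[0,0,0,0,0,-7.1],[0,0,0,0,0,-7.1],[0,0,0,0,0,-7.1]]'
python3 -m handwheel '[[0,0,0,0,0,-7.1],[0,0,0,0,0,-7.1],[0,0,0,0,0,-7.1],[0,0,0,0,0,-7.1],[0,0,0,0,0,-7.1],[0,0,0,0,0,-7.1],[0,0,0,0,0,-7.1],[0,0,0,0,0,-7.1]]'
python3 -m handwheel '[[0,0,0,0,0,-6.4],[0,0.004,0,0,0,0],[0,0.004,0,0,0,0],[0,0.004,0,0,0,0],[0,0,0,0,0,0],[0,0,0,0,0,0],[0,0,0,0,0,0],[0,0,0,0,0,0]]'
```

```text
time: 13.02
ee_pos: [0.5687, 0.0206, 0.1583]
tcp_rot: [-179.2, -1.1, 58.6]
wrist_force: [-0.3, -0.7, -0.8]
opening: -0.0003
time: 13.68
ee_pos: [0.5687, 0.0206, 0.1583]
tcp_rot: [179.5, -1.3, 115.4]
wrist_force: [1.2, 0.3, 0.2]
opening: -0.0001
time: 14.35
ee_pos: [0.5687, 0.0206, 0.1583]
tcp_rot: [178.7, -0.3, 172.2]
wrist_force: [0.4, 0.1, -0.8]
opening: -0.0
time: 15.02
ee_pos: [0.5687, 0.0323, 0.1588]
tcp_rot: [178.6, -0.1, 178.2]
wrist_force: [-0.1, -0.1, 0.1]
opening: 0.0004
```

```bash
python3 -m handwheel '[[-0.008,0,0,1.4,0,0],[-0.008,0,0,0,0,0],[-0.004,0,0,0,0,0],[-0.002,0,0,0,0,0],[-0.001,0,0,0,0,0],[-0.001,0,0,0,0,0],[-0.001,0,0,0,0,0],[0,0,0,0,0,0]]'
python3 -m handwheel '[[-0.001,0,0,0,0,0],[0,0,0,0,0,0],[-0.001,0,0,0,0,0],[0,0,0,0,0,0],[-0.001,0,0,0,0,0],[0,0,0,0,0,0],[-0.001,0,0,0,0,0],[0,0,0,0,0,0]]'
```

```text
time: 15.68
ee_pos: [0.5937, 0.0315, 0.1587]
tcp_rot: [-180.0, -0.1, 178.3]
wrist_force: [-0.7, -0.4, -0.3]
opening: 0.0001
time: 16.35
ee_pos: [0.5977, 0.0314, 0.1588]
tcp_rot: [-180.0, -0.1, 178.3]
wrist_force: [-2.9, 0.7, 2.7]
opening: 0.0001
```

```bash
python3 -m handwheel '[[-0.001,0,0,0,0,0],[0,0,0,0,0,0],[-0.001,0,0,0,0,0],[0,0,0,0,0,0],[-0.001,0,0,0,0,0],[0,0,0,0,0,0],[0,0,0,0,0,0],[0,0,0,0,0,0]]'
```

```text
time: 17.02
ee_pos: [0.6006, 0.0314, 0.1587]
tcp_rot: [-180.0, -0.1, 178.3]
wrist_force: [-4.4, 0.8, 2.2]
opening: -0.0001
```

```bash
python3 -m handwheel '[[-0.001,0,0,0,0,0],[0,0,0,0,0,0],[-0.001,0,0,0,0,0],[0,0,0,0,0,0],[0,0,0,0,0,0],[0,0,0,0,0,0],[0,0,0,0,0,0],[0,0,0,0,0,0]]'
```

```text
time: 17.68
ee_pos: [0.6024, 0.0314, 0.1586]
tcp_rot: [-180.0, -0.2, 178.3]
wrist_force: [-5.5, 2.2, 4.1]
opening: -0.0002
```

```bash
python3 -m handwheel '[[-0.001,0,0,0,0,0],[0,0,0,0,0,0],[-0.001,0,0,0,0,0],[0,0,0,0,0,0],[0,0,0,0,0,0],[0,0,0,0,0,0],[0,0,0,0,0,0],[0,0,0,0,0,0]]'
```

```text
time: 18.35
ee_pos: [0.6042, 0.0314, 0.1586]
tcp_rot: [-180.0, -0.2, 178.3]
wrist_force: [-8.0, 2.4, 3.5]
opening: -0.0005
```

```bash
python3 -m handwheel '[[-0.0007,0,0,0,0,0],[0,0,0,0,0,0],[0.004,0,0,0,0,0],[0.004,0,0,0,0,0],[0.006,0,0,0,0,0],[0.01,0,0,0,0,0],[0.015,0,0,0,0,0],[0.02,0,0,0,0,0]]'
python3 -m handwheel '[[0.02,0,0,0,0,0],[0.01,0,0,0,0,0],[0,0,0,0,0,0],[0,0,0,0,0,0],[0,0,0,0,0,0],[0,0,0,0,0,0],[0,0,0,0,0,0],[0,0,0,0,0,0]]'
python3 - <<'E'
from h import *
c=cam('scene'); save(c,'s2')
E
```

```text
time: 19.02
ee_pos: [0.5466, 0.0328, 0.1582]
tcp_rot: [-180.0, -0.1, 178.2]
wrist_force: [0.4, 0.1, 0.2]
opening: 0.0003
time: 19.68
ee_pos: [0.5169, 0.0339, 0.1586]
tcp_rot: [-180.0, -0.2, 178.3]
wrist_force: [1.2, -0.2, 0.4]
opening: 0.0001
```

View pics/s2.png

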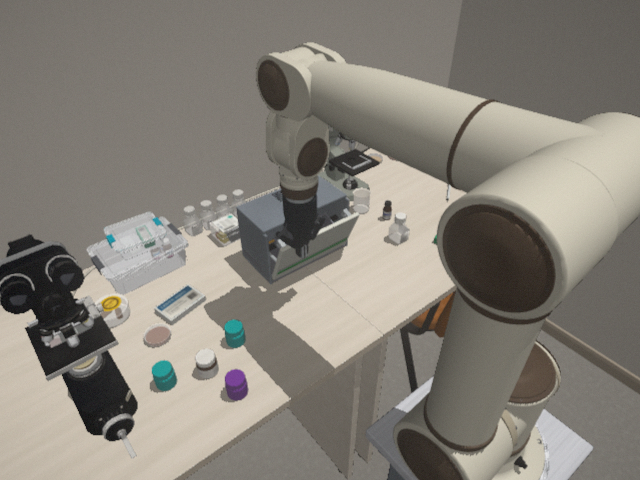

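The front popped ajar: its top edge runs about (268,268) to (355,213), leaning out. I move above the gap and measure it.

```bash
python3 -m handwheel '[[0,0,-0.03,0,0,0],[0,-0.01,-0.03,0,0,0],[-0.01,-0.02,0,0,0,0],[-0.02,-0.02,0,0,0,0],[-0.02,-0.02,0,0,0,0],[-0.02,-0.02,0,0,0,0],[-0.004,-0.004,0,0,0,0],[0,0,0,0,0,0]]'
python3 - <<'E'
from h import *
for n in('scene','wrist'):
    c=cam(n); P=cloud(c); Q=P[c['depth']>0]
    for y in(-.13,-.12,.0,.03):
        k=Q[(abs(Q[:,1]-y)<.006)&(Q[:,0]<.7)]; f=k[(k[:,2]>.11)&(k[:,2]<.165)&(k[:,0]<.6)]; r=k[(abs(k[:,2]-.175)<.006)]
        if len(f)and len(r): print(n,y,len(f),'edge x',np.percentile(f[f[:,2]>f[:,2].max()-.006],[5,95],axis=0).round(3).tolist(),'roof',np.percentile(r[:,0],2).round(3))
E
```

```text
time: 20.4
ee_pos: [0.5885, -0.0636, 0.2177]
tcp_rot: [-180.0, -0.2, 178.1]
wrist_force: [-0.3, -0.1, 0.1]
opening: -0.0004
scene -0.13 40 edge x [[0.546, -0.134, 0.149], [0.557, -0.124, 0.155]] roof 0.612
scene -0.12 38 edge x [[0.546, -0.124, 0.15], [0.554, -0.116, 0.154]] roof 0.612
scene 0.0 80 edge x [[-0.073, -0.001, 0.16], [-0.073, 0.002, 0.163]] roof -0.073
scene 0.03 143 edge x [[-0.068, 0.025, 0.159], [-0.065, 0.034, 0.165]] roof -0.068
wrist -0.13 530 edge x [[0.548, -0.135, 0.149], [0.558, -0.125, 0.153]] roof 0.613
wrist -0.12 529 edge x [[0.548, -0.125, 0.149], [0.558, -0.115, 0.153]] roof 0.614
wrist 0.0 536 edge x [[0.551, -0.005, 0.149], [0.561, 0.005, 0.153]] roof 0.617
wrist 0.03 523 edge x [[0.552, 0.025, 0.149], [0.563, 0.035, 0.153]] roof 0.618
```

```bash
python3 -m handwheel '[[0,0,0.02,0,0,0],[0,0,0.02,0,0,0],[0,0,0.015,0,0,0],[0,0,0.01,0,0,0],[0,0,0.005,0,0,0],[0,0,0,0,0,0],[0,0,0,0,0,0],[0,0,0,0,0,0]]'
```

```text
time: 21.17
ee_pos: [0.5879, -0.0622, 0.15]
tcp_rot: [-180.0, -0.0, 178.3]
wrist_force: [-0.1, 0.7, -1.0]
opening: 0.0003
```

```bash
python3 -m handwheel '[[0.004,0,0,0,0,0],[0.003,0,0,0,0,0],[0.003,0,0,0,0,0],[0.003,0,0.001,0,0,0],[0.003,0,0.001,0,0,0],[0.003,0,0.001,0,0,0],[0.003,0,0.001,0,0,0],[0.003,0,0.001,0,0,0]]'
```

```text
time: 21.83
ee_pos: [0.5622, -0.0616, 0.1437]
tcp_rot: [-180.0, -0.1, 178.3]
wrist_force: [0.4, -0.4, -0.6]
opening: -0.0001
```

```bash
python3 -m handwheel '[[0.004,0,0.001,0,0,0],[0.004,0,0.0015,0,0,0],[0.004,0,0.0015,0,0,0],[0.004,0,0.0015,0,0,0],[0.004,0,0.0015,0,0,0],[0.004,0,0.0015,0,0,0],[0.004,0,0.0015,0,0,0],[0.004,0,0.0015,0,0,0]]'
```

```text
time: 22.5
ee_pos: [0.53, -0.0606, 0.1322]
tcp_rot: [-180.0, -0.1, 178.3]
wrist_force: [-0.2, -0.3, -0.4]
opening: -0.0
```

```bash
python3 -m handwheel '[[0.003,0,0.0015,0,0,0],[0.003,0,0.0015,0,0,0],[0,0,0,0,0,0],[0,0,0,0,0,0],[0,0,0,0,0,0],[0,0,0,0,0,0],[0,0,0,0,0,0],[0,0,0,0,0,0]]'
cat > edge.py <<'E'
from h import *
for n in('wrist','scene'):
    c=cam(n); P=cloud(c); Q=P[c['depth']>0]
    for y in(-.14,-.12,.0,.03):
        k=Q[(abs(Q[:,1]-y)<.006)&(Q[:,0]<.6)&(Q[:,0]>.42)&(Q[:,2]>.07)&(Q[:,2]<.165)]
        if len(k)>20: print(n,y,len(k),k[k[:,0]<k[:,0].min()+.006].mean(0).round(3),k[k[:,2]>k[:,2].max()-.006].mean(0).round(3))
save(c,'s_edge')
E
python3 edge.py
```

```text
time: 23.17
ee_pos: [0.5247, -0.0604, 0.1294]
tcp_rot: [-180.0, -0.1, 178.3]
wrist_force: [-0.1, -0.2, -0.4]
opening: -0.0001
wrist -0.14 2495 [ 0.494 -0.14   0.111] [ 0.498 -0.14   0.112]
wrist -0.12 1661 [ 0.494 -0.12   0.111] [ 0.498 -0.12   0.113]
wrist 0.0 1646 [ 0.498 -0.     0.111] [ 0.502 -0.     0.112]
wrist 0.03 2807 [0.499 0.03  0.111] [0.502 0.03  0.113]
scene -0.14 67 [ 0.493 -0.14   0.112] [ 0.495 -0.14   0.114]
scene -0.12 30 [ 0.494 -0.12   0.111] [ 0.496 -0.12   0.114]
scene 0.0 34 [ 0.497 -0.001  0.112] [ 0.524 -0.002  0.118]
scene 0.03 112 [0.497 0.03  0.112] [0.598 0.026 0.122]
```

The front is fully open (edge at z 0.112, as expected for 0.85 rad). Now the jar.

```bash
python3 -m handwheel '[[-0.003,0,-0.03,0,0,0],[-0.003,0,-0.035,0,0,0],[0,0.01,-0.035,0,0,0],[0,0.025,-0.02,0,0,0],[0,0.03,0,0,0,0],[0,0.03,0,0,0,0],[0,0.03,0,0,0,0],[0,0.03,0,0,0,0]]' 0.6 30
python3 -m handwheel '[[0.01,0.03,0,0,0,0],[0.01,0.03,0,0,0,0],[0.01,0.03,0,0,0,0],[0.01,0.03,0,0,0,0],[0.01,0.03,0,0,0,0],[0.01,0.03,0,0,0,0],[0.01,0.03,0,0,0,0],[0.01,0,0,0,0,0]]'
python3 -m handwheel '[[0,0,0,0,0,-7.1],[0,0,0,0,0,-7.1],[0,0,0,0,0,-7.1],[0,0,0,0,0,-7.1],[0,0,0,0,0,-7.1],[0,0,0,0,0,-7.1],[0,0,0,0,0,-7.1],[0,0,0,0,0,-7.1]]'
python3 edge.py; python3 - <<'E'
from h import *
c=cam('wrist'); save(c,'w2'); P=cloud(c); h=cv2.cvtColor(c['img'],cv2.COLOR_RGB2HSV)
m=(c['depth']>0)&(abs(P[...,2]-.055)<.006)&(np.hypot(P[...,0]-.466,P[...,1]-.337)<.04)
q=P[m]; print(len(q),cv2.minEnclosingCircle(q[:,:2].astype(np.float32)),q.mean(0))
o=monitor.get_obs(); print(o['q'].round(1))
E
```

```text
time: 23.93
ee_pos: [0.5355, 0.0957, 0.2495]
tcp_rot: [-180.0, -0.1, 178.2]
wrist_force: [0.3, 0.4, 1.6]
opening: 0.0682
time: 24.6
ee_pos: [0.4612, 0.3107, 0.2484]
tcp_rot: [180.0, -0.2, 178.4]
wrist_force: [0.0, 0.9, 0.6]
opening: 0.0683
time: 25.27
ee_pos: [0.462, 0.3064, 0.2494]
tcp_rot: [179.9, -0.1, -124.6]
wrist_force: [0.5, 0.1, -0.8]
opening: 0.0682
wrist 0.03 190 [0.553 0.034 0.071] [0.565 0.032 0.076]
scene -0.14 121 [ 0.492 -0.14   0.112] [ 0.584 -0.141  0.121]
scene -0.12 33 [ 0.493 -0.12   0.112] [ 0.595 -0.119  0.122]
scene 0.0 33 [0.496 0.    0.113] [0.599 0.001 0.121]
scene 0.03 108 [0.498 0.029 0.111] [0.6   0.027 0.12 ]
1302 ((0.46821874380111694, 0.33883559703826904), 0.0213057529181242) [0.46775732 0.33793582 0.05392697]
[ 33.5   5.7  11.   95.4   0.  -21.3]
```

View pics/w2.png

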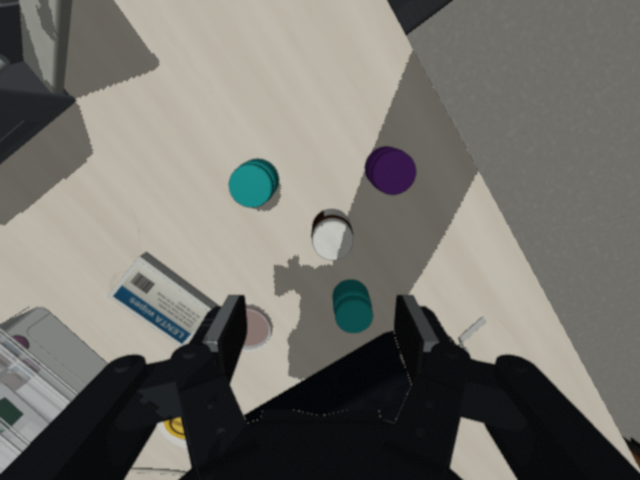

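The jar with the white cap is at (331,237) in the wrist view, and the circle fit agrees with the earlier position to 2 mm. Jaw clearance to its neighbours is fine.

```bash
python3 -m handwheel '[[-0.015,0.007,0.02,0,0,0],[-0.015,0.0063,0.03,0,0,0],[0,0,0.035,0,0,0],[0,0,0.035,0,0,0],[0,0,0.035,0,0,0],[0,0,0.02,0,0,0],[0,0,0.01,0,0,0],[0,0,0,0,0,0]]'
```

```text
time: 26.08
ee_pos: [0.4668, 0.338, 0.0621]
tcp_rot: [179.8, -0.3, -125.1]
wrist_force: [0.0, -0.3, -0.5]
opening: 0.0684
```

```bash
python3 -m handwheel '[[-0.001,0,0.012,0,0,0],[0,0,0.012,0,0,0],[0,0,0.01,0,0,0],[0,0,0,0,0,0],[0,0,0,0,0,0],[0,0,0,0,0,0],[0,0,0,0,0,0],[0,0,0,0,0,0]]'
python3 -m handwheel '[[0,0,0,0,0,0],[0,0,0,0,0,0],[0,0,0,0,0,0],[0,0,0,0,0,0],[0,0,0,0,0,0],[0,0,0,0,0,0],[0,0,0,0,0,0],[0,0,0,0,0,0]]' -1 25
```

```text
time: 26.75
ee_pos: [0.4686, 0.3399, 0.031]
tcp_rot: [179.9, -0.0, -124.9]
wrist_force: [0.3, -0.3, 0.2]
opening: 0.0682
time: 27.42
ee_pos: [0.4685, 0.3398, 0.0307]
tcp_rot: [179.9, -0.1, -124.9]
wrist_force: [-0.7, -1.2, 6.0]
opening: 0.0447
```

```bash
python3 -m handwheel '[[0,0,-0.015,0,0,0],[0,0,-0.025,0,0,0],[0,0,-0.03,0,0,0],[0,0,-0.03,0,0,0],[0,0,-0.03,0,0,0],[0,0,-0.03,0,0,0],[0,0,-0.03,0,0,0],[0,0,-0.02,0,0,0]]'
python3 -m handwheel '[[0,0,0,0,0,7.1],[0,0,0,0,0,7.1],[0,0,0,0,0,7.1],[0,0,0,0,0,7.1],[0,0,0,0,0,7.1],[0,0,0,0,0,7.1],[0,0,0,0,0,7.1],[0,0,0,0,0,7.1]]'
python3 -m handwheel '[[-0.008,-0.034,0,0,0,0],[-0.008,-0.034,0,0,0,0],[-0.008,-0.034,0,0,0,0],[-0.008,-0.034,0,0,0,0],[-0.008,-0.034,0,0,0,0],[-0.008,-0.034,0,0,0,0],[-0.008,-0.034,0,0,0,0],[-0.008,-0.034,0,0,0,0]]'
```

```text
time: 28.08
ee_pos: [0.4688, 0.3398, 0.2429]
tcp_rot: [179.9, -0.0, -124.9]
wrist_force: [1.0, 0.7, -1.0]
opening: 0.0442
time: 28.75
ee_pos: [0.4686, 0.3397, 0.2396]
tcp_rot: [-179.9, -0.2, 177.9]
wrist_force: [-0.0, -0.3, -1.0]
opening: 0.0443
time: 29.42
ee_pos: [0.5243, 0.0643, 0.2399]
tcp_rot: [-180.0, -0.2, 178.3]
wrist_force: [0.7, 0.0, -1.1]
opening: 0.0441
```

```bash
python3 -m handwheel '[[-0.0075,-0.025,0,0,0,0],[-0.0075,-0.025,0,0,0,0],[-0.0075,-0.025,0,0,0,0],[-0.0075,-0.025,0,0,0,0],[-0.0075,-0.022,0,0,0,0],[0,0,0,0,0,0],[0,0,0,0,0,0],[0,0,0,0,0,0]]'
python3 edge.py; python3 - <<'E'
from h import *
save(cam('wrist'),'w3')
E
```

```text
time: 30.08
ee_pos: [0.558, -0.057, 0.2398]
tcp_rot: [-180.0, -0.2, 178.2]
wrist_force: [-0.0, 0.1, -1.1]
opening: 0.0446
wrist -0.14 1760 [ 0.494 -0.14   0.111] [ 0.596 -0.141  0.12 ]
wrist -0.12 1035 [ 0.495 -0.12   0.111] [ 0.596 -0.12   0.12 ]
wrist 0.0 989 [ 0.498 -0.     0.111] [0.552 0.    0.117]
wrist 0.03 1617 [0.499 0.03  0.111] [0.53  0.03  0.115]
scene -0.14 116 [ 0.493 -0.141  0.112] [ 0.584 -0.14   0.12 ]
scene -0.12 32 [ 0.494 -0.121  0.111] [ 0.579 -0.121  0.121]
scene 0.0 35 [ 0.496 -0.001  0.112] [ 0.548 -0.001  0.12 ]
scene 0.03 107 [0.497 0.031 0.112] [0.549 0.029 0.117]
```

View pics/w3.png

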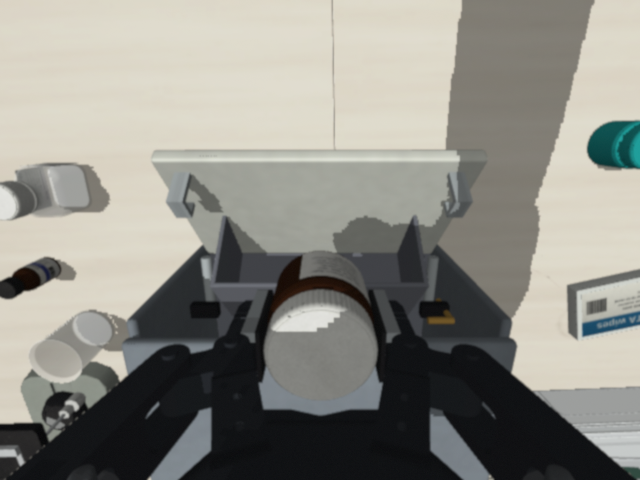

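The wrist view shows the jar (320,320) held over the open bin, whose mouth spans x 215–425. I check the camera's height over the roof before descending.

```bash
python3 - <<'E'
from h import *
print(np.array(cams.camera('wrist')['tool_from_camera']).round(3))
E
python3 -m handwheel '[[0,0,0.025,0,0,0],[0,0,0.025,0,0,0],[0,0,0.02,0,0,0],[0,0,0.015,0,0,0],[0,0,0.01,0,0,0],[0,0,0,0,0,0],[0,0,0,0,0,0],[0,0,0,0,0,0]]'
```

```text
[[-0.    -0.948 -0.317  0.082]
 [ 1.    -0.     0.     0.   ]
 [-0.    -0.317  0.948 -0.125]
 [ 0.     0.     0.     1.   ]]
time: 30.95
ee_pos: [0.5585, -0.0571, 0.1466]
tcp_rot: [-180.0, -0.0, 178.3]
wrist_force: [-0.7, -0.1, -0.8]
opening: 0.0442
```

```bash
python3 -m handwheel '[[0,0,0.006,0,0,0],[0,0,0.006,0,0,0],[0,0,0.005,0,0,0],[0,0,0.004,0,0,0],[0,0,0.003,0,0,0],[0,0,0,0,0,0],[0,0,0,0,0,0],[0,0,0,0,0,0]]'
```

```text
time: 31.62
ee_pos: [0.558, -0.0572, 0.1215]
tcp_rot: [-180.0, -0.1, 178.3]
wrist_force: [1.1, 0.2, -0.7]
opening: 0.0445
```

```bash
python3 -m handwheel '[[0,0,0.002,0,0,0],[0,0,0.002,0,0,0],[0,0,0,0,0,0],[0,0,0,0,0,0],[0,0,0,0,0,0],[0,0,0,0,0,0],[0,0,0,0,0,0],[0,0,0,0,0,0]]'
python3 -m handwheel '[[0,0,0,0,0,0],[0,0,0,0,0,0],[0,0,0,0,0,0],[0,0,0,0,0,0],[0,0,0,0,0,0],[0,0,0,0,0,0],[0,0,0,0,0,0],[0,0,0,0,0,0]]' 0.7
python3 -m handwheel '[[0,0,-0.01,0,0,0],[0,0,-0.02,0,0,0],[0,0,-0.03,0,0,0],[0,0,-0.03,0,0,0],[0,0,-0.03,0,0,0],[0,0,-0.03,0,0,0],[0,0,0,0,0,0],[0,0,0,0,0,0]]'
python3 edge.py; python3 - <<'E'
from h import *
save(cam('wrist'),'w4')
E
```

```text
time: 32.28
ee_pos: [0.558, -0.0572, 0.1174]
tcp_rot: [-180.0, -0.1, 178.3]
wrist_force: [-0.3, -1.1, -1.5]
opening: 0.044
time: 32.95
ee_pos: [0.5579, -0.0572, 0.1173]
tcp_rot: [-180.0, -0.1, 178.3]
wrist_force: [0.1, 1.1, 0.0]
opening: 0.0726
time: 33.62
ee_pos: [0.559, -0.0572, 0.2699]
tcp_rot: [-179.9, 0.1, 178.3]
wrist_force: [0.1, -0.1, -1.1]
opening: 0.0726
wrist -0.14 1422 [ 0.494 -0.14   0.111] [ 0.596 -0.141  0.119]
wrist -0.12 872 [ 0.495 -0.12   0.111] [ 0.596 -0.12   0.12 ]
wrist 0.0 813 [ 0.498 -0.     0.111] [ 0.6   -0.001  0.12 ]
wrist 0.03 1315 [0.499 0.03  0.111] [0.529 0.03  0.114]
scene -0.14 129 [ 0.493 -0.139  0.112] [ 0.573 -0.143  0.119]
scene -0.12 35 [ 0.494 -0.121  0.112] [ 0.553 -0.124  0.119]
scene 0.0 37 [ 0.497 -0.     0.111] [0.599 0.    0.122]
scene 0.03 112 [0.495 0.03  0.112] [0.566 0.028 0.118]
```

View pics/w4.png

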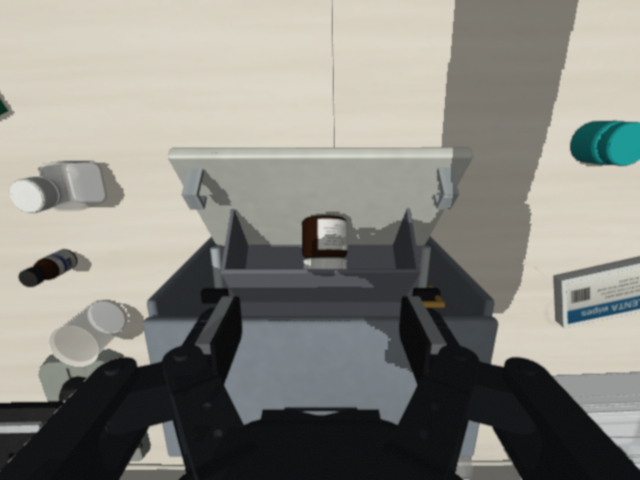

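The jar lies inside the bin at (325,240). I check that it has settled, comparing its position over time.

```bash
cat > jar.py <<'E'
from h import *
c=cam('wrist'); P=cloud(c); v,u=np.mgrid[:480,:640]
m=(c['depth']>0)&(u>304)&(u<346)&(v>212)&(v<268); q=P[m]
b=q[(q[:,1]>-.085)&(q[:,1]<-.035)]; print(np.percentile(b,[5,50,95],axis=0).round(3).tolist())
for vv in range(205,285,8): print(vv,dep(c,325,vv).round(3), end=' ')
E
python3 jar.py
python3 -m handwheel '[[0,0,0,0,0,0],[0,0,0,0,0,0],[0,0,0,0,0,0],[0,0,0,0,0,0],[0,0,0,0,0,0],[0,0,0,0,0,0],[0,0,0,0,0,0],[0,0,0,0,0,0]]'
python3 -m handwheel '[[0,0,0,0,0,0],[0,0,0,0,0,0],[0,0,0,0,0,0],[0,0,0,0,0,0],[0,0,0,0,0,0],[0,0,0,0,0,0],[0,0,0,0,0,0],[0,0,0,0,0,0]]'
python3 jar.py; python3 edge.py
python3 - <<'E'
from h import *
save(cam('scene'),'s9')
E
```

```text
[[0.559, -0.07, 0.063], [0.577, -0.054, 0.097], [0.598, -0.037, 0.107]]
205 [ 0.55  -0.052  0.072] 213 [ 0.56  -0.052  0.063] 221 [ 0.56  -0.052  0.094] 229 [ 0.567 -0.053  0.096] 237 [ 0.573 -0.053  0.101] 245 [ 0.58  -0.053  0.103] 253 [ 0.587 -0.053  0.105] 261 [ 0.594 -0.053  0.107] 269 [ 0.6   -0.054  0.111] 277 [ 0.607 -0.054  0.115] time: 34.48
ee_pos: [0.5583, -0.0571, 0.2673]
tcp_rot: [-180.0, -0.1, 178.3]
wrist_force: [-0.2, 0.5, -0.8]
opening: 0.0728
time: 35.15
ee_pos: [0.5583, -0.0571, 0.2673]
tcp_rot: [-180.0, -0.1, 178.3]
wrist_force: [0.1, -0.2, 0.1]
opening: 0.0728
[[0.559, -0.07, 0.068], [0.578, -0.054, 0.098], [0.599, -0.037, 0.108]]
205 [ 0.551 -0.052  0.071] 213 [ 0.561 -0.052  0.063] 221 [ 0.561 -0.052  0.093] 229 [ 0.567 -0.053  0.098] 237 [ 0.574 -0.053  0.099] 245 [ 0.581 -0.053  0.103] 253 [ 0.588 -0.053  0.105] 261 [ 0.595 -0.053  0.107] 269 [ 0.598 -0.054  0.118] 277 [ 0.608 -0.054  0.114] wrist -0.14 1467 [ 0.494 -0.14   0.111] [ 0.597 -0.14   0.12 ]
wrist -0.12 875 [ 0.495 -0.12   0.111] [ 0.596 -0.12   0.12 ]
wrist 0.0 825 [ 0.499 -0.     0.112] [0.572 0.001 0.118]
wrist 0.03 1326 [0.499 0.03  0.112] [0.544 0.029 0.115]
scene -0.14 125 [ 0.492 -0.14   0.112] [ 0.57  -0.141  0.12 ]
scene -0.12 35 [ 0.493 -0.12   0.112] [ 0.595 -0.122  0.123]
scene 0.0 35 [ 0.496 -0.     0.112] [0.539 0.003 0.119]
scene 0.03 107 [0.498 0.03  0.112] [0.538 0.03  0.116]
```

View pics/s9.png

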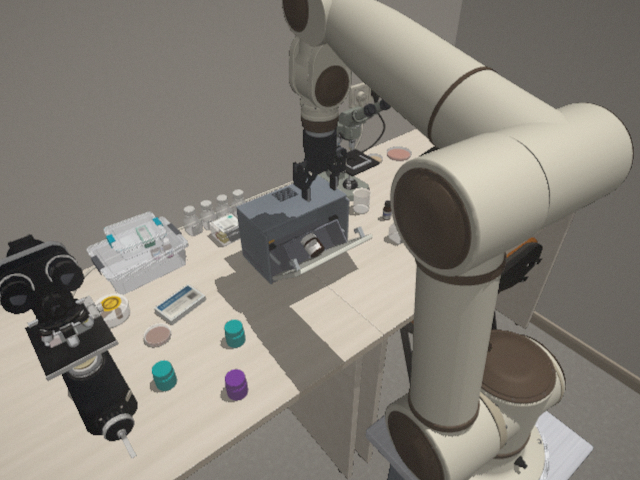

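The scene view shows the front fully open (edge about (295,270) to (370,235)) with the jar inside at (313,243). The bystanders are where they were.

```bash
python3 -c "
from workcell import order
print(order.job_done())"
```

```text
the job is handed in; nothing more can be done
None
```

The jar is in the bin and the bin stands open; I handed the job in at about 35 s, with no verdict reported.

- **Catch:** I pressed the right corner first. It gave about 9 mm, stopped hard at about 20 N, and sprang back shut. The left corner, at about 9 N, clicked free, and the front popped ajar when I drew the finger back.
- **Opening:** I drew the front out with a finger in the gap. The last measured edge height was 0.112 m, which fits the fully open angle of 0.85 rad, and it stayed there from then on.
- **Jar:** I picked out the amber jar by its white cap, gripped it at 44.5 mm and released it over the V of the bin.

**Last checks:**
- The jar's measured position was unchanged over 1.5 s. Its centre is about 52 mm above the bin floor, below the 74 mm walls.
- It leans diagonally between the panel and the back wall rather than lying flat on the floor.
- The gripper was clear, with wrist force about 0, and I saw no bystander moved by eye, though I did not measure them again.

**What didn't go to plan:** the first approach to the left corner stopped short because joint 6 reached its limit. It pressed the front lightly off the corner (about 4 N, twice). I fixed it with a half turn of the gripper.

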